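# Close a flow cell and set its thumbscrew

## Robot

A 7-joint arm with a two-finger parallel gripper is mounted at the origin on a cart in front of the work surface, level with it; the furniture and walls round the work are solid. World frame = base frame: x ahead of the robot, y to its left, z up, the work surface at z = 0. Lengths are in m, angles in rad, forces in N, time in s.
With the tool pointing down it reaches from about 0.425 to 0.875 m from the base axis. Payload 4.7 kg.
Tool frame: the origin (TCP) lies between the finger pads; the fingertips stand 14 mm ahead of it and the grasp point (between the pads) lies 5 mm behind it; z points along the fingers, y is the line along which they close (so a half turn about z gives the same grasp; the last joint's range is limited). The gripper opens to 87 mm and grips with 3 to 60 N. Pads are 19 mm wide; open, the fingers measure 117 mm over their backs; the gripper's body (75 mm by 190 mm) begins 51 mm behind the grasp point.
Start: joints at [1.26, 0.321, -0.07, 1.45, 0.023, 1.371, -0.057], TCP at [0.207, -0.616, 0.237] pointing down, gripper open.
Joint ranges: [-2.86, 2.86], [-0.3, 2.09], [-1.38, 1.24], [0.06, 2.45], [-1.56, 4.7], [0.09, 2.05], [-2.69, 2.69]. Speed limits (rad/s): [2.57, 2.57, 3.14, 3.14, 3.14, 3.14, 3.14].

## Interface

Orientations are given as a rotation vector (axis times angle).
In Python, from bench import ctrl gives the robot as it stands.
- The arm moves only by the tool step_arm, never from a script. Its argument "commands" is a list of rows, each an object with "travel": the shift along the tool's x, y, z in m, a list of three; "turn": the turn, a rotation vector about the tool's x, y, z in degrees, a list of three. A call has 1 to 5 rows; each row is the pose to reach, as a shift and turn from the pose commanded when the call began, along the tool's axes at that moment; what a row does not reach only later rows make up. A row lasts 1/10 s, in which the tool goes at most 50 mm and 8.59 degrees, less where a joint would pass 70% of its speed; a pose out of reach is approached as far as the arm can. A call with a gripper value outside its range is refused whole. "gripper" is the opening, from 0 (shut) to 1 (fully open), set as the call begins (left out, the last holds). The fingers move at their own pace and stop on an object; "force" is the grip in N (left out, the last holds). Time passes only in rows, so rows that repeat a pose let the fingers close. It gives the time, the measured TCP pose, the force, the opening and the grip force at its end, in the units of the state.
- ctrl.get_state(): the state, without advancing time (a new reading comes with each control period).
- ctrl.get_image(name): name is "side" or "top" or "wrist"; returns the picture (400x640x3 uint8, red, green, blue); there is no depth.
- ctrl.camera_model(name): a dict with "fx", "fy", "cx", "cy" (pixels), "R" (3x3) and "t" (3): a world point X has camera coordinates R X + t; the wrist camera has in their place "T_tool_cam" (4x4, takes a point from camera to tool coordinates, whose origin is the TCP and whose axes are the flange's). Camera axes: x right, y down, z forward; pixel columns grow to the right and rows downward; lengths in m; the calibration is good to about 2 mm. A picture is of the moment at which its call begins: read the wrist's pose just before it. camera_model takes no time and is no camera call.
- ctrl.close_job(): hands the job in; it is judged then, once.
The state is a dict: "time": time; "joint_positions": joint angles; "qd": joint speeds; "joint_torque": joint torques, N m; "position": TCP position; "tool_rot": TCP orientation; "ft_force": force on the tool from outside, world axes, zero at the start; "torque": the same for the moment, N m; "grip_width": opening from 0.0 (shut) to 1.0 (fully open); "grip_force": force on a finger pad.
Only numpy, scipy, OpenCV 4.12 (cv2) and the standard library are available. Lean on these libraries where they do the work, as an engineer would, in place of code of your own. Each camera call takes 0.05 s, during which the arm holds its last target. There are 200 camera calls.

## Task

Lower the holed cover plate over the two locating pins of the flow-cell base until it rests flush on the seat, keeping hold of it on the way down. Then turn the plate's winged thumbscrew clockwise until it seats, back it off a quarter turn, and finish there with the gripper still holding the thumbscrew's wings: do not let go at the end. Leave the other things on the bench where they are.

Things in the scene. Friction and masses are not known exactly. Their poses are not given: they have to be found in the camera images.
- cell_base: Flow-cell base, screwed to the bench (fixed): grey foot 160 x 100 x 10 mm carrying a bright metal raised seat, 114 (x) x 60 mm, its flat top 30 mm above the bench. Two short hose ports, 8 mm thick, stick 6 mm out of the seat's long sides, 20 mm above the bench. Origin: centre of the foot's underside; x along the long side, z up.
- seat_top (a point): Centre of the flat top of the base's seat, 30 mm above the bench; axes as cell_base. Two upright steel locating pins, 10 mm in diameter and 13 mm tall with tapered tips, stand on the seat 40 mm either side of this point along x.
- cover_plate: Loose bright metal plate, 110 (x) x 56 (y) x 14 mm, about 0.26 kg, starting flat on the bench, thumbscrew up. Two 12 mm through holes, 40 mm either side of its centre along x, fit the pins, either way round. Seated, the pins end 1 mm below its upper face. Origin: centre of its underside; z up. Grasp it across the 56 mm width at the middle, the thumbscrew between the fingers.
- thumbscrew (a joint): Thumbscrew captive in the plate's middle, about the plate's z. Rad: 0 = home on its hard stop (seated); grows counter-clockwise from above as it is backed off, to 3.1; quarter turn 1.57. Starts at 1.9 to 2.6, stays where left (friction 0.05 N m), does not rise or sink. The wings point this angle counter-clockwise from the plate's x: seated, along its long side.
- screw_wings (a point): Middle of the steel wings, on the screw's axis, 34 mm above the plate's underside (20 mm above its upper face). The flat-sided wings are together 42 mm long, 9 mm thick (grip across this), 8 to 31 mm above the plate's upper face; below them a 20 mm wide collar reaches 5 mm above that face. x along the wings, y across, z up.
- tape_roll: Bystander: roll of white label tape lying flat, 62 mm in diameter, 19 mm high. Origin: centre of its underside.
- hex_driver: Bystander: screwdriver with a yellow handle, lying, 145 x 23 x 25 mm, along its x axis. Origin: under its middle.
- sample_vial: Bystander: screw-cap vial, 34 mm in diameter, 60 mm high, standing. Origin: centre of its underside.
- bench_timer: Bystander: white wedge-shaped digital timer, 48 x 62 x 55 mm. Origin: centre of its underside.
- slide_carton: Bystander: green card sleeve of glass slides, 27 x 80 x 22 mm, lying. Origin: centre of its underside.
- black_marker: Bystander: black marker pen, 135 x 16 x 17 mm, lying along its x axis. Origin: under its middle.
Things that resemble listed ones, but are neither listed nor needed, are in the scene too. There is more than one size of the cell_base; the one meant has the size given above.

How it is judged:
By the outcome, as a careful person would: the job done as asked, in the order asked, and still so for the second after the job is handed in, while the arm keeps its last pose, push and grip.
It also fails if it takes over 62 s, if anything falls off the work surface, if the arm or the gripper's body presses on something with over 40 N, if the wrist force passes 120 N, or if a joint passes its speed limit or range.

## Working session

There is one attempt and no reset: what is moved stays moved. The work goes in short steps, Python scripts to look and compute and a tool call to move; the robot and the scene stay as the last step left them, time stands still between calls to the robot, and variables do not carry over. Pictures are saved under pics/ and viewed, at most 11 in all, crops included, and the job is handed in when it is done.

Besides the shell and the picture viewer there is one more tool, called after "Call:" in YAML: its name, and indented under it one key for each argument. step_arm: Moves the arm, as the interface text tells. Its arguments: {"type":"object","properties":{"commands":{"type":"array"},"gripper":{"type":"number"},"force":{"type":"number"}},"required":["commands"]}

```bash
mkdir -p pics; ls
python3 - <<'E'
from bench import ctrl
import cv2
for n in("top","side"):
    cv2.imwrite(f"pics/{n}0.png",ctrl.get_image(n)[:,:,::-1]); m=ctrl.camera_model(n); print(n,{k:(v if not hasattr(v,'tolist') else v.tolist()) for k,v in m.items()})
print(ctrl.camera_model("wrist")); print(ctrl.get_state())
E
```

```text
pics
top {'fx': 423.52163517987236, 'fy': 423.52163517987236, 'cx': 319.1499421192193, 'cy': 193.18971521920218, 'R': [[0.0067013356228900305, -0.9998235128756593, 0.017550931651784948], [-0.9896496542345604, -0.00914710604988228, -0.14321275196129438], [0.14334801698762487, -0.016409556724313056, -0.9895362916405982]], 't': [-0.024941903744663672, 0.5704050695045058, 1.027184416110113]}
side {'fx': 363.7357341840567, 'fy': 363.7357341840567, 'cx': 317.718132850948, 'cy': 196.90528015311273, 'R': [[0.9065620719369829, 0.4220691132110429, 0.0016951101936727962], [0.2530770452873144, -0.5403611977952384, -0.8024722955130211], [-0.3377827983689629, 0.7279199403715625, -0.5966869711460886]], 't': [-0.5216230084074742, -0.0880462374983501, 1.0856066261935102]}
{'fx': 299.58706528933976, 'fy': 299.58706528933976, 'cx': 319.8947470052294, 'cy': 197.7638183369771, 'T_tool_cam': array([[ 1.14116941e-03, -9.53504152e-01, -3.01377720e-01,
         8.30697635e-02],
       [ 9.99999349e-01,  1.09199496e-03,  3.31633472e-04,
         4.10222478e-04],
       [ 1.28890575e-05, -3.01377902e-01,  9.53
[... 153 characters left out ...]
ns': array([ 1.26008517,  0.32175932, -0.07007583,  1.45154925,  0.02260878,
        1.37076911, -0.05687137]), 'qd': array([-3.53382294e-04, -3.73729632e-05, -2.71662860e-03, -4.13977342e-03,
        1.00780885e-03, -4.25373882e-04,  7.09647058e-04]), 'joint_torque': array([-7.08092157e-04, -4.92573130e+01, -4.06026402e-01, -3.13403141e+01,
       -6.41111727e-02,  3.94409441e-02,  5.58981264e-05]), 'position': array([ 0.20723546, -0.6155943 ,  0.23556588]), 'tool_rot': array([-3.09860571e+00, -5.07781471e-01,  5.89367236e-04]), 'ft_force': array([1.17923565, 0.82450951, 0.12488119]), 'torque': array([0.02137   , 0.02305137, 0.04018112]), 'grip_force': 0.0, 'grip_width': 1.0008156720617825}
```

View pics/top0.png

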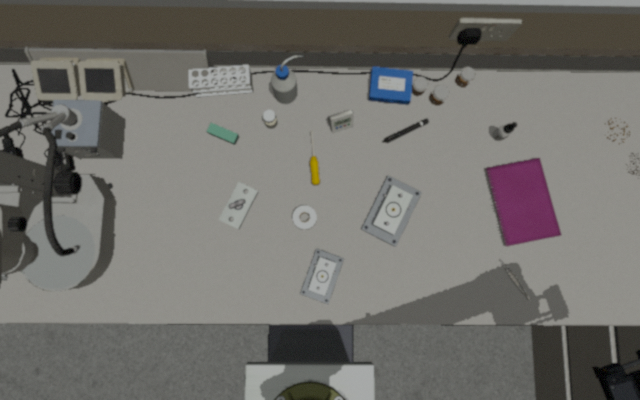

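View pics/side0.png

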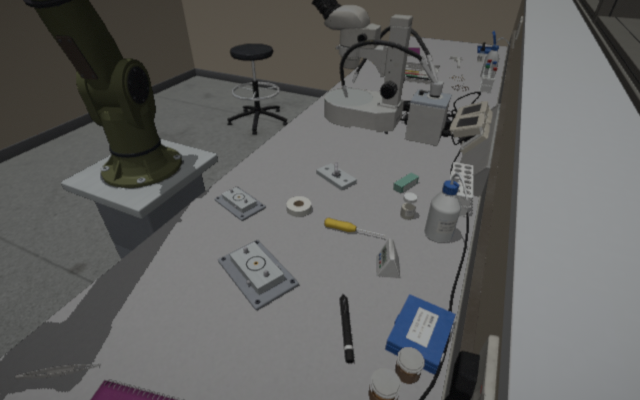

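The top view shows the plate at (238,205). There are two bases: the large one at (392,210) and a small one at (322,276). At about 430 px/m the large one is about 160 mm long, so it fits. I'll confirm this in a crop.

```bash
cat > h.py <<'E'
from bench import ctrl
import numpy as np, cv2
from scipy.spatial.transform import Rotation as Ro
def ray(name,u,v,z,st=None):
    m=ctrl.camera_model(name); d=np.array([(u-m['cx'])/m['fx'],(v-m['cy'])/m['fy'],1])
    if name=='wrist':
        T=np.eye(4);T[:3,:3]=Ro.from_rotvec(st['tool_rot']).as_matrix();T[:3,3]=st['position'];T=T@m['T_tool_cam'];o=T[:3,3];d=T[:3,:3]@d
    else: R=np.array(m['R']);o=-R.T@np.array(m['t']);d=R.T@d
    return o+d*(z-o[2])/d[2]
E
python3 - <<'E'
import cv2
i=cv2.imread("pics/top0.png")
a=cv2.resize(i[165:315,210:430],None,fx=3.6,fy=3.6,interpolation=cv2.INTER_CUBIC)
cv2.imwrite("pics/c1.png",a)
E
```

```text
(no output)
```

View pics/c1.png

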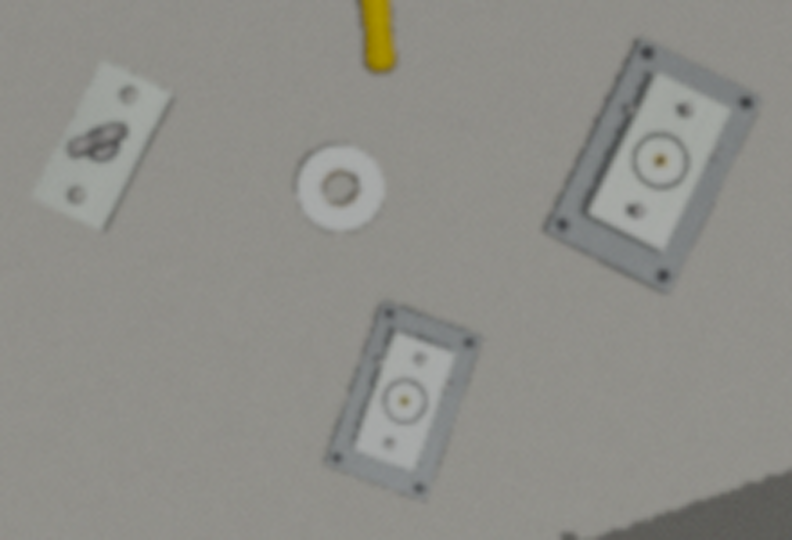

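The crop shows plate holes at (129,94) and (76,194), and wings from (72,152) to (125,130). The large base has its seat dot at (659,160) and foot corners at (638,38), (757,100), (665,292) and (545,232). The small base is at (404,400).

Run:
```python
from h import *
f=lambda x,y,z: ray('top',210+(x+.5)/3.6-.5,165+(y+.5)/3.6-.5,z)
np.set_printoptions(precision=4,suppress=True)
a,b=f(129,94,.014),f(76,194,.014);print('plate',(a+b)/2,np.linalg.norm(a-b),np.degrees(np.arctan2(*(a-b)[1::-1])))
c=[f(*p,.01) for p in((638,38),(757,100),(665,292),(545,232))];print('foot',np.mean(c,0),[np.linalg.norm(c[i]-c[i-1]) for i in range(4)])
c2=[f(*p,.01) for p in((385,301),(480,337),(422,498),(326,465))];print('small',[np.linalg.norm(c2[i]-c2[i-1]) for i in range(4)])
d=f(659,160,.03);p,q=f(684,109,.038),f(635,210,.038);print('seat',d,(p+q)/2,np.linalg.norm(p-q),np.degrees(np.arctan2(*(p-q)[1::-1])))
w=f(125,130,.045)-f(72,152,.045);print('wing',np.degrees(np.arctan2(w[1],w[0])),np.linalg.norm(w))
s=ctrl.get_state();print(Ro.from_rotvec(s['tool_rot']).as_matrix())
```

```text
plate [0.5431 0.1871 0.014 ] 0.08029539067634034 -26.046382305277554
foot [ 0.532  -0.2064  0.01  ] [np.float64(0.15739909334663674), np.float64(0.0967693827756276), np.float64(0.1550612269472627), np.float64(0.09491775322608535)]
small [np.float64(0.12057008856075212), np.float64(0.0717195190454784), np.float64(0.11814575196583424), np.float64(0.07057675811498819)]
seat [ 0.5331 -0.208   0.03  ] [ 0.5328 -0.2069  0.038 ] 0.07995389657857059 -26.58322766519577
wing -66.52797285678844 0.039358191203850916
[[ 0.9477  0.3192 -0.0006]
 [ 0.3192 -0.9477  0.0016]
 [-0.0001 -0.0017 -1.    ]]
```

The large base measures about 157 x 96 mm, matching 160 x 100, and the other is about 120 x 71 mm. The target is the large one, with its seat at about (0.533,-0.207) and x at -26.5°. The wings sit at about 139.5° (2.43 rad). I'll move over the base first and take a wrist look on the way.

Call:
step_arm:
  commands:
    - {"travel":[0.044,-0.0285,0],"turn":[0,0,-8.5]}
    - {"travel":[0.088,-0.057,0],"turn":[0,0,-17]}
    - {"travel":[0.132,-0.0855,0],"turn":[0,0,-25.5]}
    - {"travel":[0.176,-0.114,0],"turn":[0,0,-34]}
    - {"travel":[0.22,-0.142,0],"turn":[0,0,-42.5]}
  gripper: 1

```text
time: 0.6
position: [0.3639, -0.4186, 0.2362]
tool_rot: [-2.7, -1.605, 0.001]
ft_force: [0.1, -0.9, -0.3]
grip_width: 0.998
grip_force: 0.0
```

Call:
step_arm:
  commands:
    - {"travel":[0.048,0.009,0],"turn":[0,0,-8.5]}
    - {"travel":[0.096,0.018,0],"turn":[0,0,-17]}
    - {"travel":[0.144,0.027,0],"turn":[0,0,-25.5]}
    - {"travel":[0.192,0.036,0],"turn":[0,0,-34]}
    - {"travel":[0.24,0.044,0],"turn":[0,0,-42.5]}

```text
time: 1.1
position: [0.5184, -0.2299, 0.2364]
tool_rot: [-1.935, -2.475, 0.001]
ft_force: [0.8, -0.8, 0.5]
grip_width: 0.997
grip_force: 0.0
```

Call:
step_arm:
  commands:
    - {"travel":[0,0,0],"turn":[0,0,-8.5]}
    - {"travel":[0,0,0],"turn":[0,0,-17]}
    - {"travel":[0,0,0],"turn":[0,0,-25.5]}
    - {"travel":[0,0,0],"turn":[0,0,-34]}
    - {"travel":[0,0,0],"turn":[0,0,-42.5]}

```text
time: 1.6
position: [0.5173, -0.2315, 0.236]
tool_rot: [-0.906, -3.007, -0.0]
ft_force: [-0.4, -0.3, -0.7]
grip_width: 0.999
grip_force: 0.0
```

Call:
step_arm:
  commands:
    - {"travel":[0,0,0],"turn":[0,0,-7.5]}
    - {"travel":[0,0,0],"turn":[0,0,-7.5]}
    - {"travel":[0,0,0],"turn":[0,0,-7.5]}

```text
time: 1.9
position: [0.5174, -0.2316, 0.2362]
tool_rot: [-0.722, -3.057, -0.0]
ft_force: [-0.4, 0.0, 0.7]
grip_width: 1.004
grip_force: 0.0
```

Run:
```python
from h import *
import pickle
s=ctrl.get_state(); i=ctrl.get_image('wrist'); pickle.dump(s,open('s1.pkl','wb'))
cv2.imwrite('pics/w1.png',i[:,:,::-1]); cv2.imwrite('pics/w1b.png',cv2.resize(i[:,:,::-1],None,fx=1.25,fy=1.25)); print(s['position'],s['joint_positions'],Ro.from_rotvec(s['tool_rot']).as_matrix())
```

```text
[ 0.51741619 -0.23159676  0.2362383 ] [ 0.91246193  0.19044479 -0.60793561  1.64482252  0.11117038  1.34176283
  1.39458752] [[-8.94330918e-01  4.47405805e-01 -5.04857092e-04]
 [ 4.47405739e-01  8.94331060e-01  2.44130122e-04]
 [ 5.60734613e-04 -7.54284433e-06 -9.99999843e-01]]
```

View pics/w1b.png

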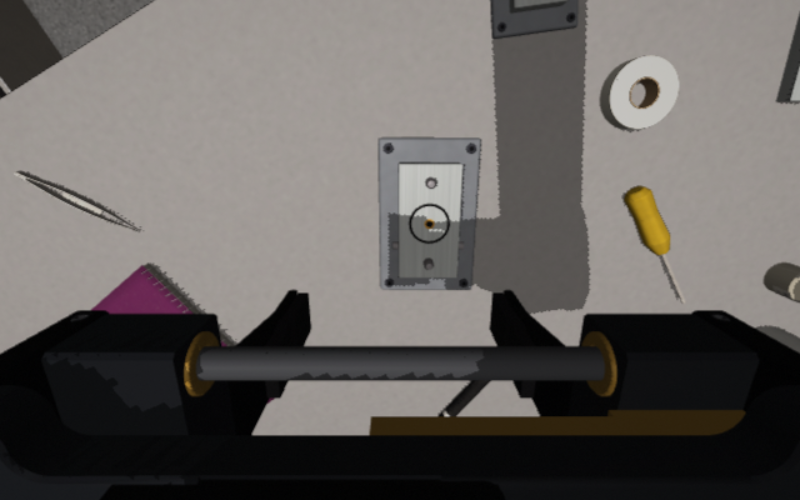

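The wrist view shows the large base, with its dot at about (429,224) in the 1.25x picture and its pins at (431,183) and (428,265). I'll enlarge it for precision.

Run:
```python
import cv2
i=cv2.imread('pics/w1.png')
cv2.imwrite('pics/c2.png',cv2.resize(i[105:237,295:395],None,fx=4.5,fy=4.5,interpolation=cv2.INTER_CUBIC))
```

```text
(no output)
```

View pics/c2.png

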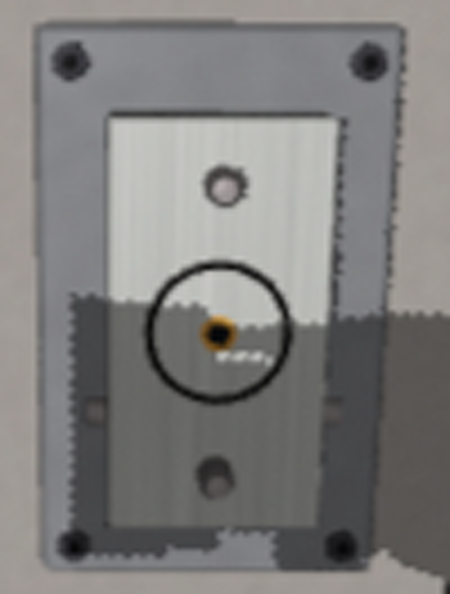

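Run:
```python
from h import *
import pickle
np.set_printoptions(precision=4,suppress=True)
s=pickle.load(open('s1.pkl','rb'))
f=lambda x,y,z: ray('wrist',295+(x+.5)/4.5-.5,105+(y+.5)/4.5-.5,z,s)
d=f(218,333,.03);print('dot',d)
c=[f(*p,.03) for p in((108,115),(340,116),(319,527),(106,526))];print('seat',np.mean(c,0),[np.linalg.norm(c[i]-c[i-1]) for i in range(4)])
e=c[0]+c[1]-c[2]-c[3];print(np.degrees(np.arctan2(e[1],e[0])))
p,q=f(225,188,.043),f(215,467,.043);print('pins',(p+q)/2,np.linalg.norm(p-q),np.degrees(np.arctan2(*(p-q)[1::-1])))
h=[f(*p,.01) for p in((70,62),(371,62),(342,547),(74,546))];print('foot',np.mean(h,0));e=h[0]+h[1]-h[2]-h[3];print(np.degrees(np.arctan2(e[1],e[0])))
```

```text
dot [ 0.5339 -0.2087  0.03  ]
seat [ 0.5333 -0.2084  0.03  ] [np.float64(0.11396676351004799), np.float64(0.05983100912346505), np.float64(0.11401672375618414), np.float64(0.06034976670677647)]
153.2597515158153
pins [ 0.5305 -0.2076  0.043 ] 0.07468544503429589 152.84549837093257
foot [ 0.5344 -0.2086  0.01  ]
153.32678543566806
```

Seat centre is (0.5335,-0.2085) with the heading at 153.3°. Next I'll go over the plate and take the same relative view.

Call:
step_arm:
  commands:
    - {"travel":[0.02,0.044,0],"turn":[0,0,0]}
    - {"travel":[0.04,0.088,0],"turn":[0,0,0]}
    - {"travel":[0.06,0.132,0],"turn":[0,0,0]}
    - {"travel":[0.08,0.176,0],"turn":[0,0,0]}
    - {"travel":[0.1,0.22,0],"turn":[0,0,0]}

```text
time: 2.45
position: [0.5256, 0.0117, 0.2367]
tool_rot: [0.721, 3.057, -0.001]
ft_force: [0.9, 0.6, 0.6]
grip_width: 0.996
grip_force: 0.0
```

Call:
step_arm:
  commands:
    - {"travel":[0.02,0.044,0],"turn":[0,0,0]}
    - {"travel":[0.045,0.088,0],"turn":[0,0,0]}
    - {"travel":[0.068,0.138,0],"turn":[0,0,0]}
    - {"travel":[0.068,0.138,0],"turn":[0,0,0]}
    - {"travel":[0.068,0.138,0],"turn":[0,0,0]}

```text
time: 2.95
position: [0.5256, 0.166, 0.2365]
tool_rot: [-0.712, -3.06, -0.001]
ft_force: [-0.3, -0.4, -0.5]
grip_width: 0.999
grip_force: 0.0
```

Run:
```python
from h import *
import pickle
s=ctrl.get_state(); i=ctrl.get_image('wrist')[:,:,::-1]; pickle.dump(s,open('s2.pkl','wb'))
cv2.imwrite('pics/w2.png',i);cv2.imwrite('pics/c3.png',cv2.resize(i[105:237,280:400],None,fx=4.5,fy=4.5,interpolation=cv2.INTER_CUBIC)); print(s['position'],s['joint_positions'],Ro.from_rotvec(s['tool_rot']).as_matrix())
```

```text
[0.52564617 0.166045   0.23653561] [ 0.44532965  0.19947737 -0.89626739  1.67437683  0.1589847   1.34435954
  0.63633363] [[-8.97229210e-01  4.41565079e-01 -1.61351540e-04]
 [ 4.41564969e-01  8.97229156e-01  4.68396297e-04]
 [ 3.51596754e-04  3.49011651e-04 -9.99999877e-01]]
```

View pics/c3.png

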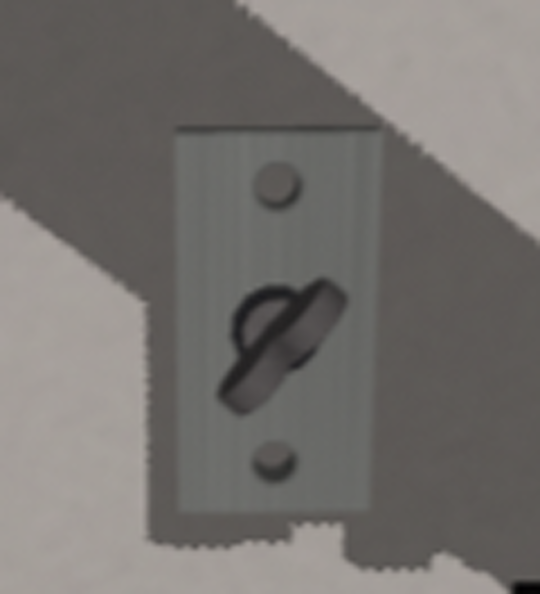

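The crop shows the plate's top-face corners at (177,132), (383,131), (370,512) and (178,512). Its holes are at (277,185) and (274,460), and the wing's top ridge runs from (236,398) to (331,297).

Run:
```python
from h import *
import pickle
np.set_printoptions(precision=4,suppress=True)
s=pickle.load(open('s2.pkl','rb'))
f=lambda x,y,z: ray('wrist',280+(x+.5)/4.5-.5,105+(y+.5)/4.5-.5,z,s)
c=[f(*p,.014) for p in((177,132),(383,131),(370,512),(178,512))];print('plate',np.mean(c,0),[np.linalg.norm(c[i]-c[i-1]) for i in range(4)])
e=c[0]+c[1]-c[2]-c[3];print(np.degrees(np.arctan2(e[1],e[0])))
p,q=f(277,185,.014),f(274,460,.014);print('holes',(p+q)/2,np.linalg.norm(p-q),np.degrees(np.arctan2(*(p-q)[1::-1])))
w=f(331,297,.045)-f(236,398,.045);print('wing',(f(331,297,.045)+f(236,398,.045))/2,np.degrees(np.arctan2(w[1],w[0])),np.linalg.norm(w))
R=Ro.from_rotvec(s['tool_rot']).as_matrix();print('travel',R.T@(np.r_[(p+q)[:2]/2,.017]-s['position']),'head',np.degrees(np.arctan2(R[1,0],R[0,0])))
```

```text
plate [0.5444 0.1867 0.014 ] [np.float64(0.11025111746333259), np.float64(0.055748741907431724), np.float64(0.11052856525032657), np.float64(0.056697140232660516)]
154.20651902628384
holes [0.5433 0.1867 0.014 ] 0.0797396022891788 154.45740467059105
wing [0.5416 0.1874 0.045 ] 112.2149629345126 0.03629891990428771
travel [-0.0068  0.0263  0.2195] head 153.79622324233387
```

Call:
step_arm:
  commands:
    - {"travel":[-0.0072,0.0265,0.03],"turn":[0,0,-0.4]}
    - {"travel":[-0.0072,0.0265,0.07],"turn":[0,0,-0.4]}
    - {"travel":[-0.0072,0.0265,0.11],"turn":[0,0,-0.4]}
    - {"travel":[-0.0072,0.0265,0.145],"turn":[0,0,-0.4]}
    - {"travel":[-0.0072,0.0265,0.17],"turn":[0,0,-0.4]}

```text
time: 3.5
position: [0.544, 0.1804, 0.0635]
tool_rot: [-0.714, -3.057, 0.005]
ft_force: [0.4, -0.2, 0.1]
grip_width: 0.997
grip_force: 0.0
```

Call:
step_arm:
  commands:
    - {"travel":[0,0,0.02],"turn":[0,0,0]}
    - {"travel":[0,0,0.035],"turn":[0,0,0]}
    - {"travel":[0,0,0.045],"turn":[0,0,0]}
    - {"travel":[0,0,0.049],"turn":[0,0,0]}
    - {"travel":[0,0,0.049],"turn":[0,0,0]}

```text
time: 4.0
position: [0.5448, 0.1839, 0.0176]
tool_rot: [0.708, 3.061, -0.0]
ft_force: [-0.0, -0.7, 0.2]
grip_width: 0.996
grip_force: 0.0
```

Call:
step_arm:
  commands:
    - {"travel":[0.002,0.002,0],"turn":[0,0,0]}
    - {"travel":[0.002,0.002,0],"turn":[0,0,0]}
    - {"travel":[0.002,0.002,0],"turn":[0,0,0]}

```text
time: 4.3
position: [0.544, 0.1874, 0.0182]
tool_rot: [0.705, 3.06, 0.001]
ft_force: [-0.5, 0.9, -0.1]
grip_width: 0.999
grip_force: 0.0
```

Call:
step_arm:
  commands:
    - {"travel":[0,0,0],"turn":[0,0,0]}
    - {"travel":[0,0,0],"turn":[0,0,0]}
    - {"travel":[0,0,0],"turn":[0,0,0]}
    - {"travel":[0,0,0],"turn":[0,0,0]}
    - {"travel":[0,0,0],"turn":[0,0,0]}
  gripper: 0.5
  force: 40

```text
time: 4.8
position: [0.5436, 0.187, 0.0175]
tool_rot: [0.706, 3.061, 0.0]
ft_force: [0.1, 0.3, -1.1]
grip_width: 0.639
grip_force: 40.0
```

Call:
step_arm:
  commands:
    - {"travel":[0,0,-0.015],"turn":[0,0,0]}
    - {"travel":[0,0,-0.04],"turn":[0,0,0]}
    - {"travel":[0,0,-0.07],"turn":[0,0,0]}
    - {"travel":[0,0,-0.1],"turn":[0,0,0]}
    - {"travel":[0,0,-0.1],"turn":[0,0,0]}

```text
time: 5.3
position: [0.5461, 0.1885, 0.1225]
tool_rot: [0.704, 3.054, 0.005]
ft_force: [-0.3, 0.5, -0.7]
grip_width: 0.637
grip_force: 40.0
```

Call:
step_arm:
  commands:
    - {"travel":[-0.01,-0.022,0],"turn":[0,0,0]}
    - {"travel":[-0.024,-0.054,0],"turn":[0,0,0]}
    - {"travel":[-0.042,-0.094,0],"turn":[0,0,0]}
    - {"travel":[-0.06,-0.134,0],"turn":[0,0,0]}
    - {"travel":[-0.08,-0.174,0],"turn":[0,0,0]}

```text
time: 5.8
position: [0.538, -0.006, 0.117]
tool_rot: [-0.705, -3.06, 0.001]
ft_force: [1.1, -1.4, -3.1]
grip_width: 0.638
grip_force: 40.0
```

Call:
step_arm:
  commands:
    - {"travel":[-0.02,-0.044,0],"turn":[0,0,0.8]}
    - {"travel":[-0.04,-0.088,0],"turn":[0,0,0.8]}
    - {"travel":[-0.06,-0.132,0],"turn":[0,0,0.8]}
    - {"travel":[-0.074,-0.162,0],"turn":[0,0,0.8]}
    - {"travel":[-0.084,-0.186,0],"turn":[0,0,0.8]}

```text
time: 6.3
position: [0.5318, -0.2117, 0.1167]
tool_rot: [-0.732, -3.053, 0.001]
ft_force: [-0.1, 0.9, -1.8]
grip_width: 0.637
grip_force: 40.0
```

Call:
step_arm:
  commands:
    - {"travel":[0,0,0],"turn":[0,0,0]}
    - {"travel":[0,0,0],"turn":[0,0,0]}
    - {"travel":[0,0,0],"turn":[0,0,0]}

```text
time: 6.6
position: [0.5331, -0.2067, 0.1172]
tool_rot: [-0.725, -3.056, -0.001]
ft_force: [-0.0, 1.1, -3.6]
grip_width: 0.639
grip_force: 40.0
```

Run:
```python
from h import *
import pickle
s=ctrl.get_state(); i=ctrl.get_image('wrist')[:,:,::-1]; pickle.dump(s,open('s3.pkl','wb'))
cv2.imwrite('pics/w3.png',i);cv2.imwrite('pics/c4.png',cv2.resize(i[90:290,220:420],None,fx=3,fy=3,interpolation=cv2.INTER_CUBIC)); R=Ro.from_rotvec(s['tool_rot']).as_matrix();print(s['position'],R,np.degrees(np.arctan2(R[1,0],R[0,0])),R.T@(np.r_[.5335,-.2085,.1]-s['position']),s['ft_force'])
```

```text
[ 0.5330972  -0.20673053  0.117156  ] [[-8.93537448e-01  4.48988127e-01 -7.00213661e-04]
 [ 4.48987243e-01  8.93537452e-01  1.12989628e-03]
 [ 1.13297715e-03  6.95217637e-04 -9.99999117e-01]] 153.32125644975343 [-0.00117382 -0.00141216  0.0171537 ] [-0.01057021  1.0995897  -3.58691828]
```

View pics/c4.png

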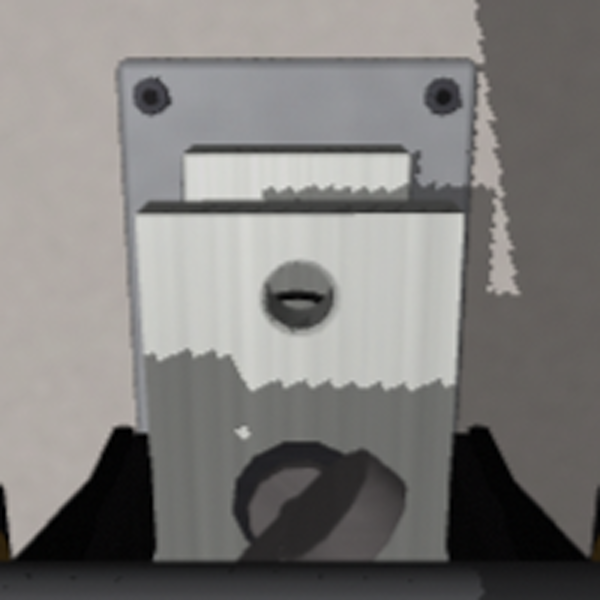

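The plate is held level, with its top far edge from (138,212) to (463,211) and a hole at (299,296). The seat's far edge runs from (184,152) to (410,152), and the foot screws are at (151,96) and (443,96).

Run:
```python
from h import *
import pickle
np.set_printoptions(precision=4,suppress=True)
s=pickle.load(open('s3.pkl','rb'));R=Ro.from_rotvec(s['tool_rot']).as_matrix()
f=lambda x,y,z: R.T@(ray('wrist',220+(x+.5)/3-.5,90+(y+.5)/3-.5,z,s)-s['position'])
zp=s['position'][2]-.0175+.014
for n,p in dict(plL=(138,213,zp),plR=(463,212,zp),hole=(299,296,zp),stL=(184,152,.03),stR=(410,152,.03),fL=(151,96,.01),fR=(443,96,.01)).items(): print(n,f(*p))
```

```text
plL [ 0.0549 -0.0282  0.0035]
plR [0.0551 0.0274 0.0036]
hole [ 0.0402 -0.0007  0.0035]
stL [ 0.0554 -0.0307  0.0872]
stR [0.0555 0.028  0.0872]
fL [ 0.0684 -0.0418  0.1072]
fR [0.0685 0.0389 0.1073]
```

Call:
step_arm:
  commands:
    - {"travel":[-0.0014,-0.0009,0.01],"turn":[0,0,0]}
    - {"travel":[-0.0014,-0.0009,0.025],"turn":[0,0,0]}
    - {"travel":[-0.0014,-0.0009,0.04],"turn":[0,0,0]}
    - {"travel":[-0.0014,-0.0009,0.052],"turn":[0,0,0]}
    - {"travel":[-0.0014,-0.0009,0.052],"turn":[0,0,0]}

```text
time: 7.15
position: [0.5321, -0.2091, 0.0626]
tool_rot: [-0.726, -3.051, -0.002]
ft_force: [-0.0, 0.6, -2.9]
grip_width: 0.636
grip_force: 40.0
```

Call:
step_arm:
  commands:
    - {"travel":[0,0,0],"turn":[0,0,0]}
    - {"travel":[0,0,0],"turn":[0,0,0]}
    - {"travel":[0,0,0],"turn":[0,0,0]}

```text
time: 7.45
position: [0.5346, -0.2102, 0.0663]
tool_rot: [0.728, 3.055, -0.001]
ft_force: [0.0, 0.2, -3.5]
grip_width: 0.637
grip_force: 40.0
```

Run:
```python
from h import *
s=ctrl.get_state(); R=Ro.from_rotvec(s['tool_rot']).as_matrix();i=ctrl.get_image('wrist')[:,:,::-1]
cv2.imwrite('pics/c5.png',cv2.resize(i[90:290,220:420],None,fx=3,fy=3,interpolation=cv2.INTER_CUBIC));print(s['position'],R[:,2],np.degrees(np.arctan2(R[1,0],R[0,0])),R.T@(np.r_[.5335,-.2085,.0475]-s['position']),s['ft_force'])
```

```text
[ 0.534642   -0.21016774  0.06627396] [ 1.20860629e-03 -7.24521382e-04 -9.99999007e-01] 153.20336131331317 [0.0017976  0.00097571 0.01877136] [ 0.04700367  0.17304358 -3.48989491]
```

View pics/c5.png

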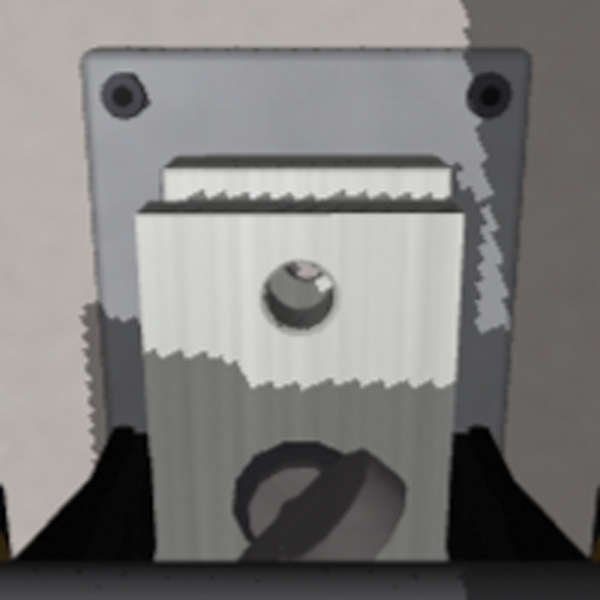

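Through the hole the pin tip shows at about (303,270), towards the far side. The seat's far edge runs from (162,168) to (451,168), and the foot screws are at (124,96) and (489,95).

Run:
```python
from h import *
np.set_printoptions(precision=4,suppress=True)
s=ctrl.get_state();R=Ro.from_rotvec(s['tool_rot']).as_matrix()
print(s['position'],R.T@(np.r_[.5335,-.2085,.0475]-s['position']))
f=lambda x,y,z: R.T@(ray('wrist',220+(x+.5)/3-.5,90+(y+.5)/3-.5,z,s)-s['position'])
zp=s['position'][2]-.0175+.014
for n,p in dict(plL=(138,213,zp),plR=(463,212,zp),hole=(299,296,zp),stL=(162,168,.03),stR=(451,168,.03),fL=(124,96,.01),fR=(489,95,.01),pin=(304,269,.043)).items(): print(n,f(*p))
```

```text
[ 0.5346 -0.2101  0.0662] [0.0017 0.001  0.0187]
plL [ 0.0549 -0.0282  0.0034]
plR [0.0552 0.0273 0.0034]
hole [ 0.0402 -0.0007  0.0034]
stL [ 0.0582 -0.0288  0.0362]
stR [0.0582 0.0303 0.0362]
fL [ 0.0713 -0.0395  0.0561]
fR [0.0716 0.0413 0.0561]
pin [0.0402 0.0003 0.0232]
```

Call:
step_arm:
  commands:
    - {"travel":[0.0013,0.0013,0],"turn":[0,0,0]}
    - {"travel":[0.0013,0.0013,0],"turn":[0,0,0]}
    - {"travel":[0.0013,0.0013,0],"turn":[0,0,0]}
    - {"travel":[0.0013,0.0013,0],"turn":[0,0,0]}
    - {"travel":[0.0013,0.0013,0],"turn":[0,0,0]}

```text
time: 8.0
position: [0.5335, -0.2083, 0.0656]
tool_rot: [0.728, 3.056, -0.0]
ft_force: [-0.2, 0.4, -2.7]
grip_width: 0.641
grip_force: 40.0
```

Call:
step_arm:
  commands:
    - {"travel":[0,0,0.002],"turn":[0,0,0]}
    - {"travel":[0,0,0.004],"turn":[0,0,0]}
    - {"travel":[0,0,0.006],"turn":[0,0,0]}
    - {"travel":[0,0,0.008],"turn":[0,0,0]}
    - {"travel":[0,0,0.01],"turn":[0,0,0]}

```text
time: 8.5
position: [0.5335, -0.2082, 0.0553]
tool_rot: [-0.728, -3.056, 0.0]
ft_force: [-0.6, -0.1, -1.7]
grip_width: 0.636
grip_force: 40.0
```

Plate underside is at about 38 mm, past the tips, with no contact force. Continuing down.

Call:
step_arm:
  commands:
    - {"travel":[0,0,0.002],"turn":[0,0,0]}
    - {"travel":[0,0,0.004],"turn":[0,0,0]}
    - {"travel":[0,0,0.006],"turn":[0,0,0]}
    - {"travel":[0,0,0.007],"turn":[0,0,0]}
    - {"travel":[0,0,0.007],"turn":[0,0,0]}

```text
time: 9.0
position: [0.5334, -0.2081, 0.0483]
tool_rot: [-0.728, -3.056, -0.0]
ft_force: [-0.2, -0.8, -3.1]
grip_width: 0.639
grip_force: 40.0
```

Call:
step_arm:
  commands:
    - {"travel":[0,0,0.001],"turn":[0,0,0]}
    - {"travel":[0,0,0.001],"turn":[0,0,0]}
    - {"travel":[0,0,0.0015],"turn":[0,0,0]}
    - {"travel":[0,0,0.0015],"turn":[0,0,0]}

```text
time: 9.4
position: [0.5335, -0.2082, 0.0475]
tool_rot: [0.728, 3.056, -0.001]
ft_force: [-1.3, 0.0, 1.5]
grip_width: 0.64
grip_force: 40.0
```

Call:
step_arm:
  commands:
    - {"travel":[0,0,0.001],"turn":[0,0,0]}
    - {"travel":[0,0,0.001],"turn":[0,0,0]}
    - {"travel":[0,0,0.001],"turn":[0,0,0]}

```text
time: 9.7
position: [0.5335, -0.2082, 0.0474]
tool_rot: [-0.728, -3.056, 0.001]
ft_force: [-4.0, 1.4, 8.6]
grip_width: 0.639
grip_force: 40.0
```

Call:
step_arm:
  commands:
    - {"travel":[0,0,0],"turn":[0,0,0]}
    - {"travel":[0,0,0],"turn":[0,0,0]}
    - {"travel":[0,0,0],"turn":[0,0,0]}
    - {"travel":[0,0,0],"turn":[0,0,0]}
    - {"travel":[0,0,0],"turn":[0,0,0]}
  gripper: 1

```text
time: 10.2
position: [0.5335, -0.2082, 0.0459]
tool_rot: [0.728, 3.056, 0.0]
ft_force: [-0.2, 0.3, -0.9]
grip_width: 0.968
grip_force: 0.0
```

Call:
step_arm:
  commands:
    - {"travel":[0,0,-0.02],"turn":[0,0,0]}
    - {"travel":[0,0,-0.05],"turn":[0,0,0]}
    - {"travel":[0,0,-0.09],"turn":[0,0,0]}
    - {"travel":[0,0,-0.12],"turn":[0,0,0]}
    - {"travel":[0,0,-0.13],"turn":[0,0,0]}

```text
time: 10.7
position: [0.5354, -0.2086, 0.1796]
tool_rot: [0.726, 3.051, -0.002]
ft_force: [0.3, -0.4, -0.1]
grip_width: 0.999
grip_force: 0.0
```

Run:
```python
from h import *
import pickle
s=ctrl.get_state();i=ctrl.get_image('wrist')[:,:,::-1]; s=ctrl.get_state(); i=ctrl.get_image('wrist')[:,:,::-1];pickle.dump(s,open('s6.pkl','wb'))
cv2.imwrite('pics/w6.png',i);cv2.imwrite('pics/c6.png',cv2.resize(i[90:280,240:400],None,fx=3.1,fy=3.1,interpolation=cv2.INTER_CUBIC));print(s['position'],s['grip_width'])
```

```text
[ 0.53530213 -0.2086661   0.1794714 ] 1.0012537789022722
```

View pics/c6.png

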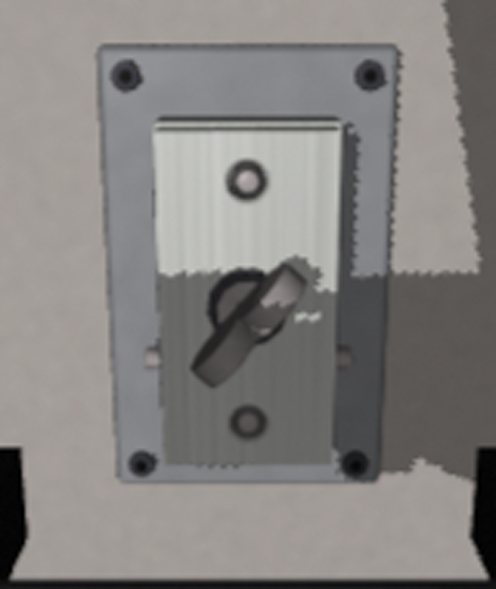

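The plate sits flush, with both pins visible in the holes at (247,181) and (248,421). The wings are unchanged, running from (207,367) to (293,283). I'll turn the tool 42° clockwise and lower it onto the wings.

Call:
step_arm:
  commands:
    - {"travel":[0,0,0.01],"turn":[0,0,8.4]}
    - {"travel":[0,0,0.02],"turn":[0,0,16.8]}
    - {"travel":[0,0,0.04],"turn":[0,0,25.2]}
    - {"travel":[0,0,0.06],"turn":[0,0,33.6]}
    - {"travel":[0,0,0.07],"turn":[0,0,42]}

```text
time: 11.3
position: [0.5309, -0.2074, 0.1017]
tool_rot: [-1.779, -2.582, 0.002]
ft_force: [-0.0, 0.3, 0.7]
grip_width: 1.001
grip_force: 0.0
```

Call:
step_arm:
  commands:
    - {"travel":[0,0,0],"turn":[0,0,0]}
    - {"travel":[0,0,0],"turn":[0,0,0]}
    - {"travel":[0,0,0],"turn":[0,0,0]}
    - {"travel":[0,0,0],"turn":[0,0,0]}

```text
time: 11.7
position: [0.5338, -0.2084, 0.1066]
tool_rot: [1.772, 2.593, 0.0]
ft_force: [0.1, 1.1, 0.4]
grip_width: 1.002
grip_force: 0.0
```

Run:
```python
from h import *
s=ctrl.get_state();R=Ro.from_rotvec(s['tool_rot']).as_matrix();print(s['position'],np.degrees(np.arctan2(R[1,0],R[0,0])),R.T@(np.r_[.5335,-.2083,.0655]-s['position']),s['joint_positions'])
i=ctrl.get_image('wrist')[:,:,::-1]
cv2.imwrite('pics/c7.png',cv2.resize(i[110:310,200:440],None,fx=3,fy=3,interpolation=cv2.INTER_CUBIC))
```

```text
[ 0.5338397  -0.20835762  0.10655705] 111.2893117486072 [ 0.00020942 -0.00032151  0.0410567 ] [ 0.84000347  0.31517721 -0.59940664  1.78308062  0.19754712  1.10250536
  0.5455463 ]
```

View pics/c7.png

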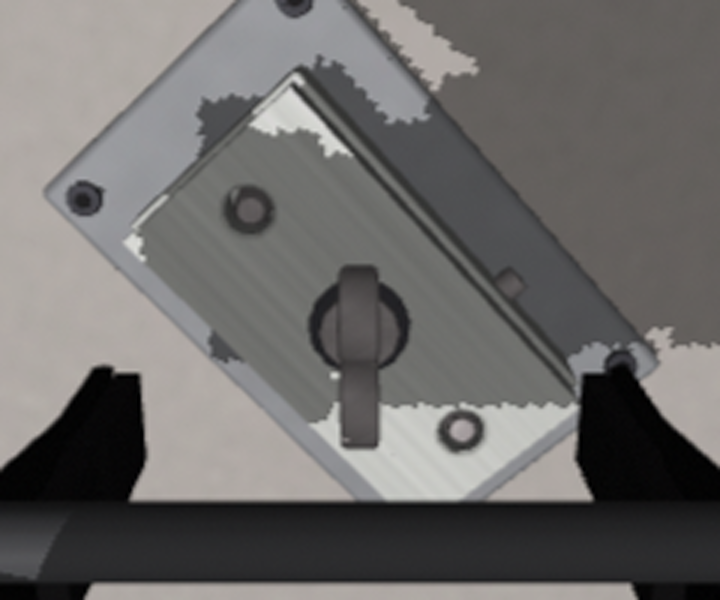

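The wings, from (359,265) to (359,447), are aligned with the tool x axis and centred. Lowering and gripping.

Call:
step_arm:
  commands:
    - {"travel":[0,0,0.012],"turn":[0,0,0]}
    - {"travel":[0,0,0.024],"turn":[0,0,0]}
    - {"travel":[0,0,0.034],"turn":[0,0,0]}
    - {"travel":[0,0,0.04],"turn":[0,0,0]}
    - {"travel":[0,0,0.04],"turn":[0,0,0]}

```text
time: 12.25
position: [0.5325, -0.2078, 0.0644]
tool_rot: [-1.773, -2.59, 0.001]
ft_force: [-0.4, 0.6, -0.0]
grip_width: 0.997
grip_force: 0.0
```

Call:
step_arm:
  commands:
    - {"travel":[0,0,0],"turn":[0,0,0]}
    - {"travel":[0,0,0],"turn":[0,0,0]}
    - {"travel":[0,0,0],"turn":[0,0,0]}

```text
time: 12.55
position: [0.5339, -0.2083, 0.0666]
tool_rot: [1.774, 2.591, 0.0]
ft_force: [-0.0, 0.5, 0.5]
grip_width: 1.0
grip_force: 0.0
```

Call:
step_arm:
  commands:
    - {"travel":[0,0,0],"turn":[0,0,0]}
    - {"travel":[0,0,0],"turn":[0,0,0]}
    - {"travel":[0,0,0],"turn":[0,0,0]}
    - {"travel":[0,0,0],"turn":[0,0,0]}
    - {"travel":[0,0,0],"turn":[0,0,0]}
  gripper: 0.05
  force: 35

```text
time: 13.05
position: [0.5335, -0.2082, 0.0661]
tool_rot: [1.775, 2.592, -0.0]
ft_force: [-0.3, -1.0, -0.8]
grip_width: 0.629
grip_force: 0.0
```

Call:
step_arm:
  commands:
    - {"travel":[0,0,0],"turn":[0,0,0]}
    - {"travel":[0,0,0],"turn":[0,0,0]}
    - {"travel":[0,0,0],"turn":[0,0,0]}
    - {"travel":[0,0,0],"turn":[0,0,0]}
    - {"travel":[0,0,0],"turn":[0,0,0]}

```text
time: 13.55
position: [0.5335, -0.2082, 0.0661]
tool_rot: [1.775, 2.592, -0.0]
ft_force: [-0.3, 0.2, 1.6]
grip_width: 0.172
grip_force: 0.0
```

Call:
step_arm:
  commands:
    - {"travel":[0,0,0],"turn":[0,0,0]}
    - {"travel":[0,0,0],"turn":[0,0,0]}
    - {"travel":[0,0,0],"turn":[0,0,0]}

```text
time: 13.85
position: [0.5335, -0.2082, 0.0661]
tool_rot: [1.774, 2.592, -0.0]
ft_force: [-0.4, 0.2, 0.4]
grip_width: 0.099
grip_force: 35.0
```

Call:
step_arm:
  commands:
    - {"travel":[0,0,0],"turn":[0,0,6]}
    - {"travel":[0,0,0],"turn":[0,0,12]}
    - {"travel":[0,0,0],"turn":[0,0,18]}
    - {"travel":[0,0,0],"turn":[0,0,24]}
    - {"travel":[0,0,0],"turn":[0,0,30]}

```text
time: 14.35
position: [0.5336, -0.2081, 0.0661]
tool_rot: [2.389, 2.04, -0.0]
ft_force: [-0.2, -0.0, -0.2]
grip_width: 0.102
grip_force: 35.0
```

Run:
```python
from h import *
s=ctrl.get_state();print(s['position'],s['ft_force'],s['torque'],s['grip_force'],s['grip_width'],s['joint_positions'])
```

```text
[ 0.53355064 -0.20814038  0.06605303] [-0.24055186 -0.04859272 -0.15600874] [-0.04657664 -0.16947867  0.05438537] 34.996580025181174 0.102263124932839 [ 0.75178817  0.34630392 -0.49803076  1.81944167  0.19119657  1.02323828
  0.02116478]
```

Torque is 0.054 N m, which matches the screw friction, so it is turning with the grip. About 108° remains to the stop.

Call:
step_arm:
  commands:
    - {"travel":[0,0,0],"turn":[0,0,7]}
    - {"travel":[0,0,0],"turn":[0,0,14]}
    - {"travel":[0,0,0],"turn":[0,0,21]}
    - {"travel":[0,0,0],"turn":[0,0,28]}
    - {"travel":[0,0,0],"turn":[0,0,35]}

```text
time: 14.85
position: [0.5336, -0.2082, 0.066]
tool_rot: [2.892, 1.226, 0.0]
ft_force: [0.8, -0.4, -0.5]
grip_width: 0.099
grip_force: 35.0
```

Call:
step_arm:
  commands:
    - {"travel":[0,0,0],"turn":[0,0,7]}
    - {"travel":[0,0,0],"turn":[0,0,14]}
    - {"travel":[0,0,0],"turn":[0,0,21]}
    - {"travel":[0,0,0],"turn":[0,0,28]}
    - {"travel":[0,0,0],"turn":[0,0,35]}

```text
time: 15.35
position: [0.5336, -0.2082, 0.0661]
tool_rot: [3.127, 0.299, 0.0]
ft_force: [0.7, -0.5, 0.9]
grip_width: 0.099
grip_force: 35.0
```

Call:
step_arm:
  commands:
    - {"travel":[0,0,0],"turn":[0,0,7]}
    - {"travel":[0,0,0],"turn":[0,0,14]}
    - {"travel":[0,0,0],"turn":[0,0,20]}
    - {"travel":[0,0,0],"turn":[0,0,26]}
    - {"travel":[0,0,0],"turn":[0,0,31]}

```text
time: 15.85
position: [0.5336, -0.2082, 0.066]
tool_rot: [3.094, -0.545, 0.0]
ft_force: [-0.1, -0.4, -0.3]
grip_width: 0.102
grip_force: 35.0
```

```bash
cat > st.py <<'E'
from h import *
s=ctrl.get_state();R=Ro.from_rotvec(s['tool_rot']).as_matrix();print(s['position'],'head',np.degrees(np.arctan2(R[1,0],R[0,0])),s['ft_force'],s['torque'],s['grip_force'],s['joint_positions'])
E
python3 st.py
```

```text
[ 0.5335779  -0.20820262  0.06602803] head -19.999322083207723 [-0.0953862  -0.4088092  -0.28852161] [-0.02938081 -0.00232387  0.02364238] 34.99750874005258 [ 0.52171752  0.31326504 -0.22712315  1.82782102  0.08231424  1.00941787
 -1.65843249]
```

Now 1° steps to feel for the stop, expected near -26.7°.

Call:
step_arm:
  commands:
    - {"travel":[0,0,0],"turn":[0,0,1]}
    - {"travel":[0,0,0],"turn":[0,0,2]}
    - {"travel":[0,0,0],"turn":[0,0,3]}
    - {"travel":[0,0,0],"turn":[0,0,4]}
    - {"travel":[0,0,0],"turn":[0,0,5]}

```text
time: 16.35
position: [0.5335, -0.2082, 0.066]
tool_rot: [3.068, -0.676, 0.0]
ft_force: [0.7, -0.2, -0.8]
grip_width: 0.1
grip_force: 35.0
```

```bash
python3 st.py
```

```text
[ 0.53354406 -0.20821223  0.06602769] head -24.848175290652616 [ 0.70015277 -0.21037832 -0.81434263] [-0.02448639 -0.12918054  0.08574525] 34.99937801621854 [ 0.51136737  0.3122933  -0.21492081  1.82823969  0.07754077  1.00903523
 -1.73928765]
```

Call:
step_arm:
  commands:
    - {"travel":[0,0,0],"turn":[0,0,0.5]}
    - {"travel":[0,0,0],"turn":[0,0,1]}
    - {"travel":[0,0,0],"turn":[0,0,1.5]}
    - {"travel":[0,0,0],"turn":[0,0,2]}
    - {"travel":[0,0,0],"turn":[0,0,2]}

```text
time: 16.85
position: [0.5335, -0.2082, 0.066]
tool_rot: [3.056, -0.728, 0.0]
ft_force: [1.0, -0.4, -0.5]
grip_width: 0.099
grip_force: 35.0
```

```bash
python3 st.py
```

```text
[ 0.53354732 -0.20818843  0.06604497] head -26.805310728272936 [ 0.96137437 -0.41477774 -0.51129184] [-0.0533828  -0.17610831  0.02825773] 34.99994957819581 [ 0.50691     0.31185372 -0.20980371  1.82843378  0.07565551  1.00886264
 -1.77204195]
```

Call:
step_arm:
  commands:
    - {"travel":[0,0,0],"turn":[0,0,0.5]}
    - {"travel":[0,0,0],"turn":[0,0,1]}
    - {"travel":[0,0,0],"turn":[0,0,1.5]}
    - {"travel":[0,0,0],"turn":[0,0,1.5]}

```text
time: 17.25
position: [0.5335, -0.2082, 0.066]
tool_rot: [3.046, -0.768, 0.0]
ft_force: [1.1, 0.3, -2.2]
grip_width: 0.103
grip_force: 35.0
```

```bash
python3 st.py
```

```text
[ 0.53352485 -0.20822289  0.06602107] head -28.308638874188727 [ 1.12574932  0.28437901 -2.19118553] [-0.04755924 -0.25422692  0.07046772] 34.99994278885424 [ 0.50360844  0.31161459 -0.20591412  1.82854889  0.07425733  1.00875928
 -1.79714182]
```

Call:
step_arm:
  commands:
    - {"travel":[0,0,0],"turn":[0,0,0.5]}
    - {"travel":[0,0,0],"turn":[0,0,1]}
    - {"travel":[0,0,0],"turn":[0,0,1.5]}
    - {"travel":[0,0,0],"turn":[0,0,1.5]}

```text
time: 17.65
position: [0.5335, -0.2082, 0.066]
tool_rot: [3.036, -0.807, 0.0]
ft_force: [1.2, -0.9, -1.7]
grip_width: 0.097
grip_force: 35.0
```

```bash
python3 st.py
```

```text
[ 0.53353699 -0.20817292  0.06604657] head -29.768675486749608 [ 1.19580373 -0.89723941 -1.73564965] [-0.07710045 -0.18100523  0.41648138] 35.000005178153515 [ 0.50023234  0.31129192 -0.20223458  1.82867849  0.07310987  1.00869004
 -1.82189448]
```

Torque jumped to 0.42 N m at about -29.8°, which is the hard stop. I'll give a small extra nudge to confirm.

Call:
step_arm:
  commands:
    - {"travel":[0,0,0],"turn":[0,0,0.5]}
    - {"travel":[0,0,0],"turn":[0,0,0.5]}
    - {"travel":[0,0,0],"turn":[0,0,0.5]}

```text
time: 17.95
position: [0.5335, -0.2082, 0.066]
tool_rot: [3.032, -0.82, 0.0]
ft_force: [1.7, 0.1, -2.7]
grip_width: 0.104
grip_force: 35.0
```

```bash
python3 st.py
```

```text
[ 0.53351087 -0.20820965  0.06601208] head -30.276055372645274 [ 1.71289845  0.08981086 -2.71224854] [-0.10058508 -0.25496315  0.51384072] 34.999948516488075 [ 0.49932357  0.31126052 -0.20098515  1.82872054  0.07247915  1.00863362
 -1.83013575]
```

Call:
step_arm:
  commands:
    - {"travel":[0,0,0],"turn":[0,0,-6]}
    - {"travel":[0,0,0],"turn":[0,0,-13]}
    - {"travel":[0,0,0],"turn":[0,0,-20]}
    - {"travel":[0,0,0],"turn":[0,0,-27]}
    - {"travel":[0,0,0],"turn":[0,0,-34]}

```text
time: 18.45
position: [0.5333, -0.2081, 0.066]
tool_rot: [-3.139, -0.107, 0.0]
ft_force: [0.9, 0.5, -1.8]
grip_width: 0.101
grip_force: 35.0
```

Call:
step_arm:
  commands:
    - {"travel":[0,0,0],"turn":[0,0,-7]}
    - {"travel":[0,0,0],"turn":[0,0,-14]}
    - {"travel":[0,0,0],"turn":[0,0,-21]}
    - {"travel":[0,0,0],"turn":[0,0,-28]}
    - {"travel":[0,0,0],"turn":[0,0,-35]}

```text
time: 18.95
position: [0.5333, -0.2081, 0.066]
tool_rot: [-2.962, -1.046, -0.0]
ft_force: [0.7, -0.2, -1.7]
grip_width: 0.101
grip_force: 35.0
```

Call:
step_arm:
  commands:
    - {"travel":[0,0,0],"turn":[0,0,-7]}
    - {"travel":[0,0,0],"turn":[0,0,-13]}
    - {"travel":[0,0,0],"turn":[0,0,-19]}
    - {"travel":[0,0,0],"turn":[0,0,-23]}
    - {"travel":[0,0,0],"turn":[0,0,-24]}

```text
time: 19.45
position: [0.5333, -0.208, 0.0661]
tool_rot: [-2.683, -1.634, -0.0]
ft_force: [0.5, -0.3, -1.5]
grip_width: 0.099
grip_force: 35.0
```

Call:
step_arm:
  commands:
    - {"travel":[0,0,0],"turn":[0,0,0]}
    - {"travel":[0,0,0],"turn":[0,0,0]}
    - {"travel":[0,0,0],"turn":[0,0,0]}

```text
time: 19.75
position: [0.5333, -0.208, 0.066]
tool_rot: [-2.683, -1.633, 0.0]
ft_force: [1.2, -0.1, -0.6]
grip_width: 0.102
grip_force: 35.0
```

```bash
python3 st.py
python3 - <<'E'
from h import *
import pickle
s=ctrl.get_state();i=ctrl.get_image('wrist')[:,:,::-1];pickle.dump(s,open('s8.pkl','wb'))
cv2.imwrite('pics/c8.png',cv2.resize(i[100:300,200:440],None,fx=3,fy=3,interpolation=cv2.INTER_CUBIC))
E
```

```text
[ 0.53333719 -0.20803574  0.06603234] head 62.65587938141855 [ 1.19009537 -0.12542515 -0.58280082] [ 0.03905588 -0.10684702 -0.01546965] 35.00010377727449 [ 0.70711146  0.3377587  -0.4447014   1.82114331  0.16803484  1.02018869
 -0.28124729]
```

View pics/c8.png

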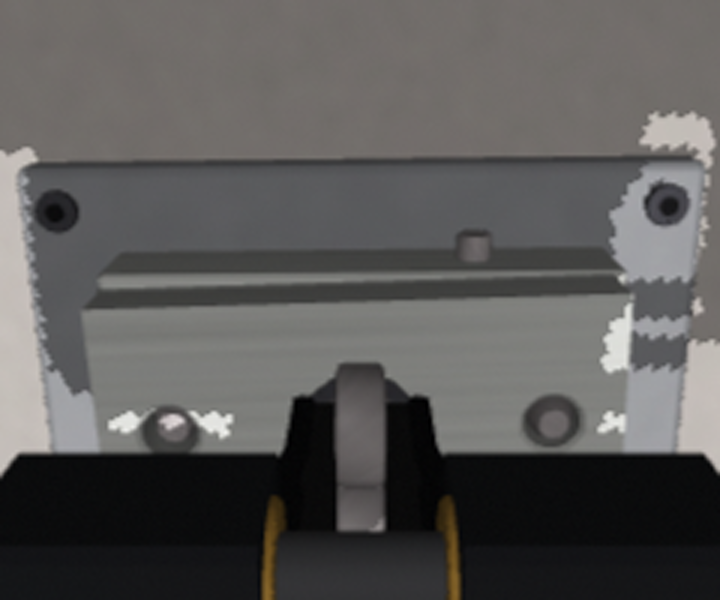

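The wings are held upright at (360,365–530). The plate's near top edge runs from (82,311) to (632,294), its holes are at (171,430) and (552,420), and the foot screws are at (57,212) and (667,205).

Run:
```python
from h import *
import pickle
s=pickle.load(open('s8.pkl','rb'))
f=lambda x,y,z: ray('wrist',200+(x+.5)/3-.5,100+(y+.5)/3-.5,z,s)
for n,a,b,z in (('edge',(82,311),(632,294),.044),('holes',(171,430),(552,420),.044),('foot',(57,212),(667,205),.01),('wingL',(337,370),(337,485),.075),('wingR',(383,370),(385,485),.075)):
    d=f(*b,z)-f(*a,z);print(n,np.degrees(np.arctan2(d[1],d[0])),np.linalg.norm(d))
```

```text
edge -25.40851362039749 0.11002447437927397
holes -25.61378035897366 0.0796456184297376
foot -26.603983406951517 0.1415435899943643
wingL -117.73382731475566 0.021673612377174658
wingR -115.92539083379435 0.021678277393023547
```

The plate is at -25.5° and the wings at about 63.2°, so the screw is backed off about 89°. I'll add 1°.

Call:
step_arm:
  commands:
    - {"travel":[0,0,0],"turn":[0,0,-1]}
    - {"travel":[0,0,0],"turn":[0,0,-1]}
    - {"travel":[0,0,0],"turn":[0,0,-1]}
    - {"travel":[0,0,0],"turn":[0,0,-1]}
    - {"travel":[0,0,0],"turn":[0,0,-1]}

```text
time: 20.3
position: [0.5333, -0.2081, 0.066]
tool_rot: [-2.668, -1.658, 0.0]
ft_force: [-0.7, 1.4, 0.7]
grip_width: 0.097
grip_force: 35.0
```

```bash
python3 st.py; python3 -c "
from bench import ctrl
print(ctrl.close_job())"
```

```text
[ 0.53334375 -0.20805008  0.06601511] head 63.71125817019481 [-0.74714664  1.38271432  0.65362765] [ 0.20382591  0.10966864 -0.00454486] 35.00025951303542 [ 0.70968827  0.33826291 -0.44776728  1.82103468  0.16938467  1.02036091
 -0.26383413]
the job is handed in; nothing more can be done
None
```

The job is handed in: the cover plate is flush on the pins, the thumbscrew was turned clockwise to its stop and backed off about 90°, and the gripper is still holding the wings, at 20.3 s on the robot's clock.

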